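# Send the nested sample cups home under the lamp hood

### The arm

A 6-joint arm with a two-finger parallel gripper is mounted at the origin on a cart in front of the work surface, level with it; the furniture and walls round the work are solid. World frame = base frame: x ahead of the robot, y to its left, z up, the work surface at z = 0. Lengths are in m, angles in degrees, forces in N, time in s.
With the tool pointing down it reaches from about 0.35 to 0.875 m from the base axis. Payload 4.2 kg.
Tool frame: the origin (TCP) lies midway between the tips of the shut fingers; the grasp point (between the pads) lies 19 mm behind it; z points along the fingers, y is the line along which they close (so a half turn about z gives the same grasp; the last joint's range is limited). The gripper opens to 87 mm and grips with 3 to 60 N. Pads are 19 mm wide; open, the fingers measure 117 mm over their backs; the gripper's body (75 mm by 190 mm) begins 51 mm behind the grasp point.
Start: joints at [79.847, 22.042, 0.453, 0, -68.411, -14.817], TCP at [0.264, 0.567, 0.223] pointing down, gripper open.
Joint ranges: [-179.83, 179.83], [-69.29, 118.12], [-61.27, 80.66], [-181.25, 117.63], [-171.15, -9.14], [-177.46, 177.46]. Speed limits (degrees/s): [159.86, 159.86, 180, 180, 180, 180].

### API

Orientations are given as [roll, pitch, yaw] about the fixed x, y, z axes, in that order (R = Rz(yaw) Ry(pitch) Rx(roll)).
In Python, from workcell import env gives the robot as it stands. The module is installed in compiled form; this text tells all that it offers. Calls block until the motion is done:
- env.goto(position, orientation): joint-space move of the TCP to a pose.
- env.move_straight(position, rotation=None, rate=0.15, force_limit=None): straight line of the TCP; rotation=None keeps the orientation; rate is the mean speed in m/s. With force_limit (N) it stops when the force on the tool has changed by that much, and returns True; else False.
- env.set_joints(angles): joint-space move.
- env.gripper_to(opening, grasp_force=None): opening from 0.0 (shut) to 1.0 (fully open); grasp_force is the grip in N (None keeps the last); returns when the fingers have stopped.
- env.dwell(seconds).
- env.inverse_kinematics(position, orientation): joint angles nearest the present ones, or None.
- env.read_state(): the state.
- env.grab_frame(name): name is "side" or "top"; returns a dict with "image" (480x640x3 uint8, blue, green, red), "fx", "fy", "cx", "cy" (pixels), "position" and "orientation" of the camera in the world. Camera axes: x right, y up, looking along -z (the intrinsics and any distortion apply to the point x, -y, -z); pixel columns grow to the right and rows downward; lengths in m; the calibration is good to about 2 mm. A picture is of the moment at which its call begins. There is no depth.
A pose or a line that the arm cannot do raises env.Unreachable and nothing moves.
- env.close_job(): hands the job in; it is judged then, once.
Trained networks look in a picture, given as the dict that the camera call returned (one of the last four; its "shot" number tells which), for a name from the list of things; names that differ only in an ending like _2 or _b are one class to them, and where a whole thing is asked for, a point or a joint stands for the part that bears it (a point fixed in the world has none). Each returns a list of dicts, best first, with "score" (0 to 1); they miss things now and then, are a little off and sometimes report something else, mostly with a low value. They report only what shows in the picture. A call takes as long as a camera call. They do not tell look-alikes from the thing itself.
- env.search_frame(picture, thing): "xyz" ([x, y, z] in m, in world coordinates, good to about 4 mm: the middle of the surface that is visible of it).
- env.trace(picture, thing): "mask" (480x640 bool, what is visible of it).
The state is a dict: "clock": time; "joint_positions": joint angles; "qvel": joint speeds; "joint_torque": joint torques, N m; "position": TCP position; "tool_rot": TCP orientation; "force": force on the tool from outside, world axes, zero at the start; "wrist_torque": the same for the moment, N m; "opening": opening from 0.0 (shut) to 1.0 (fully open); "finger_force": force on a finger pad.
Only numpy, scipy, OpenCV 4.12 (cv2) and the standard library are available. Lean on these libraries where they do the work, as an engineer would, in place of code of your own. Each camera call takes 0.05 s, during which the arm holds its last target. There are 200 camera calls.

### The job

Nest the orange cup squarely in the white cup that stands on the blue carriage while the carriage is still out at the loading end of its track, and let go of it. Then push the carriage fully home against the end stop under the lamp hood; its guides are short, so it jams unless it is pushed at the middle of its rear face. Both cups must ride in upright and stay stacked, and the bottles, jar and swab cup standing around must be left where they are, upright.

Things in the scene. Friction and masses are not known exactly. Their poses are not given: they have to be found in the camera images.
- track: Fixed guide track on the table, different place and angle each run. Origin on the table on the centre line; +x runs along the centre line in the direction of travel to home, z up. Aluminium base plate 6 mm thick, x -215 to +190, y -73 to +73 mm, carrying one dark centre rail 24 mm wide, its top at z 14 mm, and an end stop whose face is at x +179 mm.
- hood (a point): Centre of the underside of the white lamp hood over the track's home end, 124 mm above the table: a slab 90 mm along the track, 176 mm across, 25 mm thick, on a post each side (30 mm along, 10 mm thick, centred 83 mm from the centre line). Axes as the track. The nested cups pass under it with 15 mm to spare; a gripper does not fit under it.
- home (a point): Point of the track that the carriage's origin reaches when its front rests against the end stop: x +135, y 0, z 6 mm in the track frame; axes as the track. The carriage starts 135 to 185 mm short of it.
- carriage: Blue carriage 183 mm long, 0.3 to 0.5 kg, straddling the rail, resting on the base plate. Origin under its cup seat, 6 mm above the table; +x forward. Spans x -140 to +43; front deck 86 mm wide, top 15 mm above the origin; rear 90 mm a solid block 106 mm wide, top at 30 mm. Guided only by rubber shoes beside the rail, 30 mm long (x -159 to -129, heights 2 to 9 mm), 0.75 mm play a side.
- push_face (a point): Middle (yellow mark) of the upright smooth steel rear face, 140 mm behind the carriage's origin, 26 mm above the table; face 106 mm wide, 16 to 36 mm above the table; the rail (top 14 mm) runs on behind it. Pushed within 8 mm of the middle it slides with 1 to 4 N; 15 mm or more to a side the shoes jam on the rail, and more force does not help: draw back and push at the middle. x is forward.
- seat (a point): Centre of the carriage's deck inside the white seat ring (inside diameter 47 mm, 5 mm high), where the white cup stands; 21 mm above the table.
- lower_cup_mid (a point): White stacking cup, empty, upright in the carriage's seat ring: 62 mm high, 0.06 kg; point on its axis half-way up, 31 mm above its foot; z is its axis. Tapered body (41 mm across at the foot, 53 mm at 36 mm height), a shoulder at 36 mm height, then a straight collar 62 mm across up to the rim; mouth 57 mm across inside.
- loose_cup_mid (a point): Orange cup, same shape, size and mass as the white one, upright on the table among the bystanders; point on its axis half-way up, 31 mm above its foot. Best held across the collar (62 mm across, top 26 mm). Nested, its shoulder rests on the white cup's rim: it then sits 26 mm higher than the white cup, collar free above it, with about 1.5 mm play a side.
- jar: Bystander: small white-capped jar with a yellow band, 47 mm across, 56 mm high; origin at the centre of its underside.
- dropper: Bystander: small dropper bottle with a red bulb, 33 mm across, 99 mm high; origin at the centre of its underside.
- reagent: Bystander: white bottle with a screw cap, 73 mm across, 161 mm high; origin at the centre of its underside.
- swabs: Bystander: clear cup full of swabs, 82 mm across, 85 mm high; origin at the centre of its underside.
- loose_cup: The orange cup as a body; origin at the centre of its foot.
Mind the look-alikes: they are no part of the job. There is more than one size of the loose_cup; the job needs the largest.

How it is judged:
By the outcome, as a careful person would: the job done as asked, in the order asked, and still so for the second after the job is handed in, with the robot touching nothing.
It also fails if it takes over 51 s, if anything falls off the work surface, if the arm or the gripper's body presses on something with over 40 N, if the wrist force passes 120 N, or if a joint passes its speed limit or range.

## Working session

There is one attempt and no reset: what is moved stays moved. The work goes in short steps, each a Python script; the robot and the scene stay as the last script left them, time stands still between calls to the robot, and variables do not carry over. Pictures are saved under pics/ and viewed, at most 10 in all, crops included, and the job is handed in when it is done.

```bash
mkdir -p pics
python3 - <<'E'
from workcell import env
import cv2,numpy as np
for n in("top","side"):
    f=env.grab_frame(n); cv2.imwrite(f"pics/{n}0.png",f["image"])
    print(n,f["position"],f["orientation"],f["fx"],f["fy"],f["cx"],f["cy"],[k for k in f])
    for t in("loose_cup","loose_cup_mid","lower_cup_mid","carriage","push_face","seat","home","hood","track","jar","dropper","reagent","swabs"):
        print(t,[(np.round(d["xyz"],3).tolist(),round(d["score"],2)) for d in env.search_frame(f,t)][:5])
print(env.read_state()["clock"])
E
```

```text
top [0.44451371 0.07609338 1.18259357] [  5.76079227  -0.97808439 -88.53454744] 528.548866902589 528.548866902589 333.9997996840095 236.9550929438025 ['image', 'fx', 'fy', 'cx', 'cy', 'position', 'orientation', 'shot']
loose_cup [([0.726, -0.07, 0.025], 0.77), ([0.75, 0.064, 0.027], 0.58)]
loose_cup_mid [([0.63, -0.057, 0.034], 0.83), ([0.732, -0.071, 0.026], 0.63), ([0.751, 0.061, 0.025], 0.59)]
lower_cup_mid [([0.51, 0.042, 0.046], 0.7)]
carriage [([0.513, 0.12, 0.033], 0.66), ([0.494, -0.093, 0.007], 0.65)]
push_face [([0.514, 0.118, 0.034], 0.77)]
seat [([0.513, 0.115, 0.036], 0.89), ([0.494, -0.092, 0.005], 0.3)]
home [([0.494, -0.091, 0.01], 0.84), ([0.508, 0.044, 0.049], 0.46)]
hood [([0.492, -0.088, 0.004], 0.97)]
track [([0.495, -0.093, 0.002], 0.63)]
jar [([0.644, 0.062, 0.06], 0.72)]
dropper [([0.644, 0.159, 0.054], 0.54)]
reagent []
swabs [([0.656, -0.186, 0.061], 0.55), ([0.495, -0.091, 0.006], 0.55)]
side [ 0.14843333 -0.50271943  0.66587092] [ 51.00139355  -0.46553126 -37.00476596] 464.8847023464926 464.8847023464926 325.0302890806655 233.26345240165446 ['image', 'fx',
[... 157 characters left out ...]
, ([0.649, 0.157, 0.043], 0.57)]
loose_cup_mid [([0.744, 0.056, 0.03], 0.86), ([0.644, -0.035, 0.057], 0.72), ([0.725, -0.062, 0.034], 0.59), ([0.465, -0.148, 0.052], 0.46)]
lower_cup_mid [([0.505, 0.041, 0.062], 0.63)]
carriage [([0.488, 0.108, 0.035], 0.78)]
push_face [([0.493, 0.108, 0.036], 0.6), ([0.636, 0.044, 0.046], 0.26), ([0.649, 0.155, 0.045], 0.16)]
seat [([0.489, 0.108, 0.038], 0.84)]
home [([0.466, -0.148, 0.053], 0.7)]
hood [([0.464, -0.143, 0.056], 0.65)]
track [([0.466, -0.147, 0.047], 0.88), ([0.636, 0.045, 0.045], 0.74)]
jar [([0.639, 0.045, 0.047], 0.64)]
dropper [([0.65, 0.156, 0.043], 0.81)]
reagent [([0.478, 0.32, 0.096], 0.93)]
swabs [([0.64, -0.184, 0.06], 0.82)]
1.4
```

View pics/top0.png

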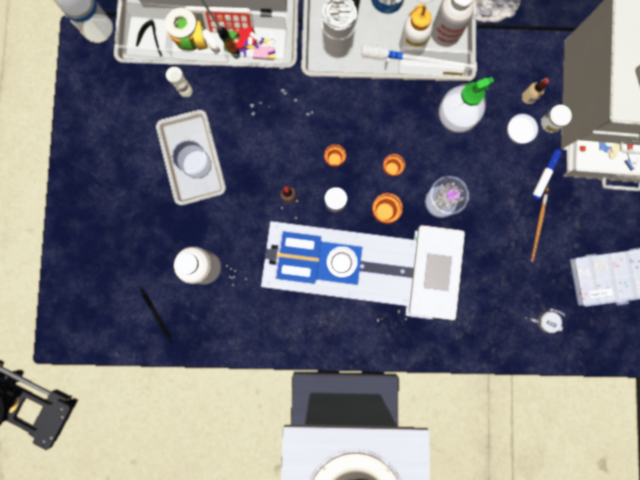

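View pics/side0.png

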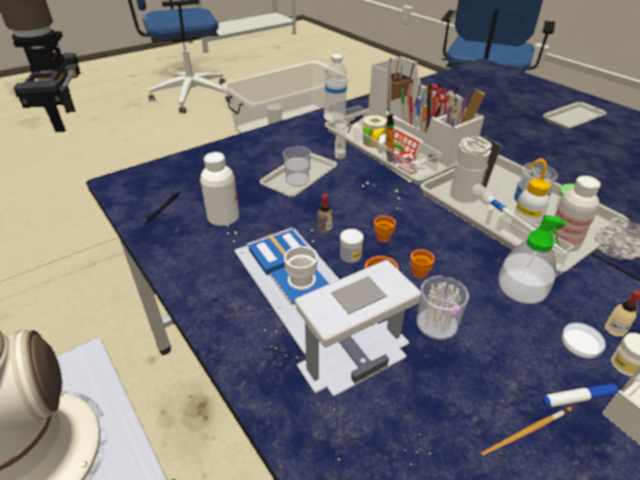

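Candidates for the orange cup (top view) are small ones at (335,155) and (394,165), and a visibly larger one at (388,208). I choose the largest at (388,208). Next I measure it, the track and the carriage, with a close crop.

```bash
cat > h.py <<'E'
from workcell import env
import cv2,numpy as np
from scipy.spatial.transform import Rotation as R
def p2w(f,uv,z):
    uv=np.atleast_2d(np.asarray(uv,float)); d=np.c_[(uv[:,0]-f["cx"])/f["fx"],-(uv[:,1]-f["cy"])/f["fy"],-np.ones(len(uv))]
    d=R.from_euler("xyz",f["orientation"],degrees=True).apply(d); o=np.array(f["position"])
    return o+d*((z-o[2])/d[:,2])[:,None]
def w2p(f,P):
    c=R.from_euler("xyz",f["orientation"],degrees=True).inv().apply(np.atleast_2d(P)-f["position"])
    return np.c_[f["cx"]+f["fx"]*c[:,0]/-c[:,2],f["cy"]-f["fy"]*c[:,1]/-c[:,2]]
E
python3 - <<'E'
from h import *
f=env.grab_frame("top"); im=f["image"]; hsv=cv2.cvtColor(im,cv2.COLOR_BGR2HSV)
cv2.imwrite("pics/crop.png",cv2.resize(im[130:330,150:480],None,fx=2.4,fy=2.4,interpolation=cv2.INTER_CUBIC))
def comps(m,lo,box=(150,130,480,330)):
    k=np.zeros_like(m);x0,y0,x1,y1=box;k[y0:y1,x0:x1]=m[y0:y1,x0:x1]
    return [c for c in cv2.findContours(k,0,cv2.CHAIN_APPROX_NONE)[0] if cv2.contourArea(c)>lo]
org=cv2.inRange(hsv,(5,130,120),(22,255,255))
for c in comps(org,100):
    (u,v),r=cv2.minEnclosingCircle(c); print("orange",round(u,1),round(v,1),round(r,1),p2w(f,[u,v],.06).round(4)[0],"diam",round(2*r/f["fx"]*1.12,4))
blue=cv2.inRange(hsv,(95,150,120),(125,255,255))
for c in comps(blue,100): r=cv2.minAreaRect(c); print("blue",r, p2w(f,cv2.boxPoints(r),.03).round(3).tolist())
white=cv2.inRange(hsv,(0,0,120),(180,90,255))
for c in comps(white,200):
    r=cv2.minAreaRect(c); print("white",np.round(r[0],1),np.round(r[1],1),round(r[2],1),p2w(f,cv2.boxPoints(r),.006).round(3).tolist())
for t in("reagent","swabs","jar","dropper","hood","lower_cup_mid"):
    for d in env.trace(f,t)[:1]:
        m=d["mask"];y,x=np.nonzero(m);print(t,d["score"],x.min(),x.max(),y.min(),y.max())
E
```

```text
orange 387.0 208.0 15.3 [ 0.624  -0.0526  0.06  ] diam 0.0647
orange 393.3 164.3 11.0 [ 0.72   -0.0647  0.06  ] diam 0.0466
orange 334.5 155.0 11.0 [0.7369 0.0633 0.06  ] diam 0.0465
blue ((319.79180908203125, 259.9293518066406), (80.27651977539062, 45.87229537963867), 7.4314093589782715) [[0.469, 0.181, 0.03], [0.569, 0.171, 0.03], [0.551, -0.003, 0.03], [0.451, 0.007, 0.03]]
white [192.5 264.9] [38.3 36.4] 14.0 [[0.463, 0.42, 0.006], [0.542, 0.405, 0.006], [0.523, 0.321, 0.006], [0.445, 0.337, 0.006]]
white [362.6 263.9] [198.5  93.2] 7.1 [[0.424, 0.222, 0.006], [0.631, 0.205, 0.006], [0.588, -0.24, 0.006], [0.381, -0.214, 0.006]]
white [335.5 198. ] [22. 23.] 90.0 [[0.676, 0.085, 0.006], [0.678, 0.033, 0.006], [0.628, 0.031, 0.006], [0.626, 0.083, 0.006]]
white [446.5 196. ] [40. 43.] 90.0 [[0.708, -0.144, 0.006], [0.711, -0.242, 0.006], [0.619, -0.242, 0.006], [0.617, -0.145, 0.006]]
white [191.4 161.8] [78.8 53.4] 76.0 [[0.797, 0.469, 0.006], [0.831, 0.354, 0.006], [0.655, 0.302, 0.006], [0.623, 0.416, 0.006]]
reagent 0.9 174 219 247 282
swabs 0.62 424 467 175 216
jar 0.75 325 345 188 211
dropper 0.56 280 295 186 203
hood 0.56 261 463 221 318
lower_cup_mid 0.64 327 355 247 276
```

View pics/crop.png

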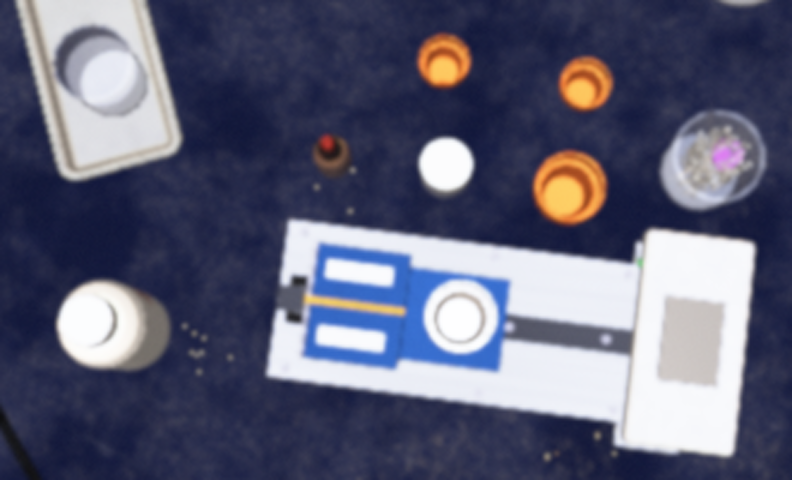

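The picked cup is the largest of the three (crop (570,188), about 62 mm across; the others are about 46 mm). The white cup is at crop (461,317), the yellow stripe runs from (305,300) to (405,311), and the near hood corner is at (645,230). Now for precise lines and the pick feasibility.

Run:
```python
from h import *
f=env.grab_frame("top"); im=f["image"]; hsv=cv2.cvtColor(im,cv2.COLOR_BGR2HSV)
q=lambda u,v:(150+u/2.4,130+v/2.4)
y=cv2.inRange(hsv,(12,90,120),(32,255,255)); k=np.zeros_like(y);k[250:265,270:322]=y[250:265,270:322]
v,u=np.nonzero(k); print(len(u),u.min(),u.max())
W=p2w(f,np.c_[u,v],.036); c=W[:,:2].mean(0); d=np.linalg.svd(W[:,:2]-c)[2][0]; d*=-np.sign(d[1]); 
t=(W[:,:2]-c)@d; print("stripe",c,d,np.degrees(np.arctan2(d[1],d[0])),c+d*t.min(),c+d*t.max())
print("plate edges",[ (lambda a:np.degrees(np.arctan2(a[1,1]-a[0,1],a[1,0]-a[0,0])))(p2w(f,[q(*p),q(*r)],.006)) for p,r in(((290,220),(632,263)),((268,378),(612,420)))])
g=env.trace(f,"lower_cup_mid")[0]["mask"].astype(np.uint8)
e,r=cv2.minEnclosingCircle(cv2.findContours(g,0,1)[0][0]); wc=p2w(f,e,.072)[0,:2]; print("white cup",e,r,wc,"lat off stripe",np.cross(d,wc-c),"seat-rear",(wc-c)@d-t.min())
e2=q(461,317);print(p2w(f,e2,.075))
print("hood corners",p2w(f,[q(645,230),q(755,242),q(733,455),q(622,445)],.149).round(3).tolist())
print("reagent cap",p2w(f,q(86,321),.161),"body",p2w(f,q(165,326),.0))
print(env.read_state()["tool_rot"])
s=env.grab_frame("side"); 
img=s["image"].copy()
for P in([.626,-.0545,.062],[*wc,.083],[*(c+d*t.min()),.036]): 
    p=w2p(s,P)[0]; print(p); cv2.circle(img,tuple(int(a) for a in p.round()),1,(0,255,0),-1)
cv2.imwrite("pics/s1.png",cv2.resize(img[200:360,200:460],None,fx=3,fy=3))
for ps,yw in(([.626,-.0545,.03],37.6),([.51,.042,.077],84),([.52,.22,.03],-6),([.51,.06,.03],-6),([.52,.22,.03],174)): print(yw,env.inverse_kinematics(ps,[180,0,yw]))
```

```text
87 277 317
stripe [0.51541323 0.13911957] [-0.10354319 -0.99462496] -95.94323995416202 [0.51989753 0.18219529] [0.51081322 0.09493243]
plate edges [np.float64(-95.63508433283488), np.float64(-95.46277791329977)]
white cup (341.5617980957031, 261.3370666503906) 15.509145736694336 [0.50593797 0.04278825] lat off stripe 0.0005501318880696236 seat-rear 0.1401031372501973
[[0.50423594 0.04174673 0.075     ]]
hood corners [[0.576, -0.106, 0.149], [0.568, -0.197, 0.149], [0.394, -0.179, 0.149], [0.4, -0.089, 0.149]]
reagent cap [[0.4884293  0.34495167 0.161     ]] body [[0.49264223 0.31408368 0.        ]]
[-1.79997009e+02 -2.99246398e-06 -2.49691609e+01]
[381.25702343 266.91520461]
[299.68128044 256.25504272]
[268.61201645 235.06906295]
37.6 [  9.75701495  33.1050452  -11.71858782   0.         -45.17636697
 117.84298505]
84 [ 22.90431036  20.36593982 -26.2847661    0.         -43.34929408
 151.09568964]
-6 [ 3.93726503e+01  2.83497278e+01 -2.12649817e+01  2.54444375e-14
 -4.03852905e+01  4.46273497e+01]
-6 [ 2.48406274e+01  2.46150842e+01 -2.85747260e+01  2.54444375e-14
 -3.68101898e+01  5.91593726e+01]
174 [ 3.93726503e+01  2.83497278e+01 -2.12649817e+01 -2.54444375e-14
 -4.03852905e+01 -1.35372650e+02]<stdin>:10: DeprecationWarning: Arrays of 2-dimensional vectors are deprecated. Use arrays of 3-dimensional vectors instead. (deprecated in NumPy 2.0)
```

View pics/s1.png

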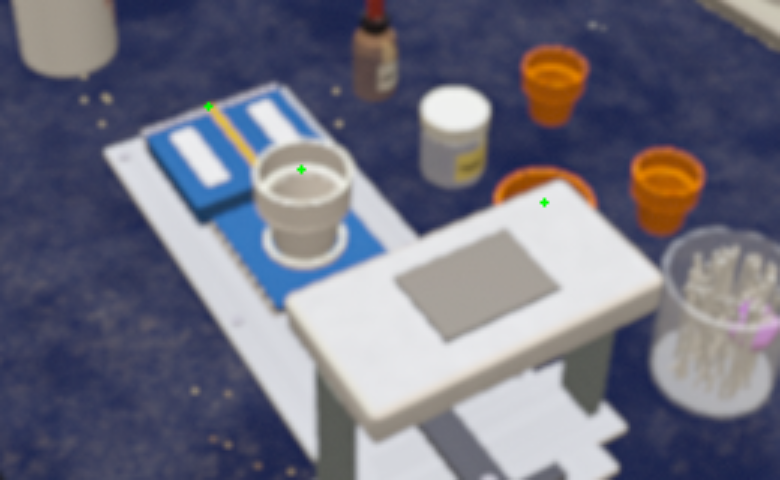

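Projections agree with both views. Picking the cup and hovering over the white one.

Run:
```python
from h import *
S=env.read_state
env.gripper_to(1.0)
env.goto([.626,-.0545,.26],[180,0,45])
env.move_straight([.626,-.0545,.07],rate=.2)
print(env.move_straight([.626,-.0545,.031],rate=.08,force_limit=8))
env.gripper_to(0,grasp_force=15); s=S(); print("grip",s["opening"]*87,s["finger_force"],s["position"])
env.move_straight([.626,-.0545,.17],rate=.15)
env.goto([.5057,.0429,.17],[180,0,84.2])
env.move_straight([.5057,.0429,.127],rate=.1)
s=S();print(s["opening"]*87,s["clock"],s["force"],s["position"])
f=env.grab_frame("side"); cv2.imwrite("pics/s2.png",cv2.resize(f["image"][150:350,180:440],None,fx=3,fy=3))
np.save("z.npy",s["force"])
```

```text
False
grip 60.661407913968844 15.000006174777809 [ 0.62609681 -0.05449039  0.03126396]
60.4235382893796 9.3083 [ 0.396052   -0.29812586  1.33683854] [0.50634991 0.04259582 0.12694139]
```

View pics/s2.png

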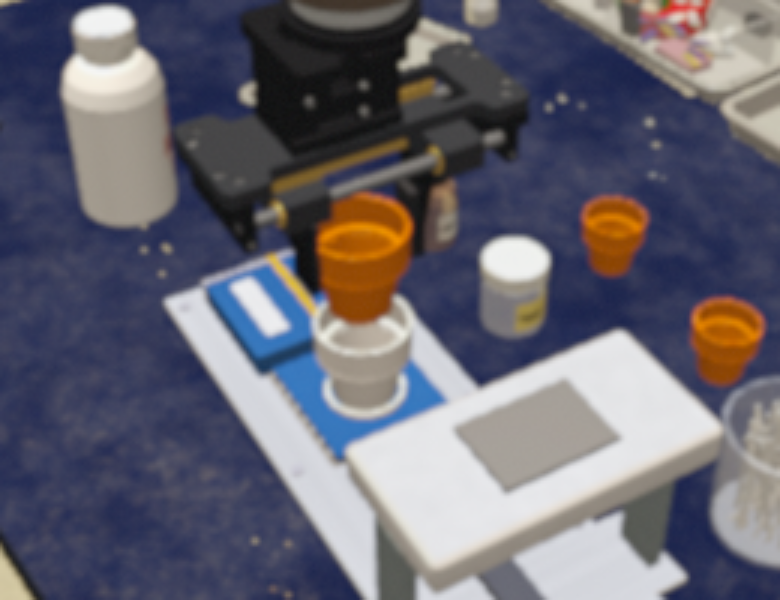

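The orange cup hangs level and its axis (x≈364) is lined up with the white cup (x≈362). Lowering with a force guard.

Run:
```python
from h import *
S=env.read_state
h=env.move_straight([.5057,.0429,.075],rate=.05,force_limit=5)
s=S();print(h,s["position"],s["force"]-np.load("z.npy"),s["clock"],s["wrist_torque"])
f=env.grab_frame("side"); cv2.imwrite("pics/s3.png",cv2.resize(f["image"][200:320,220:380],None,fx=4,fy=4))
```

```text
True [0.50690813 0.04296852 0.08290335] [ 0.54863243 -1.0006934   2.77112836] 10.1833 [-0.33251939 -0.41578086 -0.06754105]
```

View pics/s3.png

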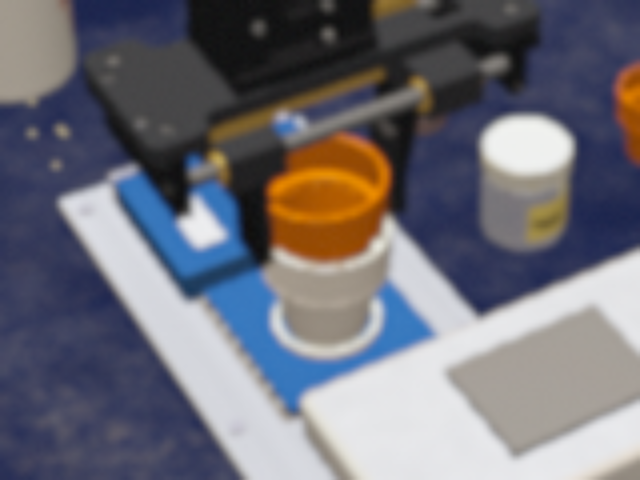

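It has stopped about 4.5 mm short. The lateral reaction (−y, +x) shows the offset, so I'm correcting along it.

Run:
```python
from h import *
S=env.read_state; z=np.load("z.npy")
env.move_straight([.5057,.0429,.088],rate=.06)
x,y=.5060,.0414
for i in range(4):
    env.move_straight([x,y,.088],rate=.05)
    h=env.move_straight([x,y,.076],rate=.04,force_limit=6)
    s=S();F=s["force"]-z;print(x,y,h,s["position"].round(4),F.round(2),s["clock"])
    if s["position"][2]<.0795: break
    F=F[:2]/(np.linalg.norm(F[:2])+1e-9)*.0012; x+=F[0]; y+=F[1]
f=env.grab_frame("side"); cv2.imwrite("pics/s4.png",cv2.resize(f["image"][200:320,220:380],None,fx=4,fy=4))
```

```text
0.506 0.0414 True [0.5071 0.0417 0.0777] [-0.45 -0.72 -0.04] 11.05
```

View pics/s4.png

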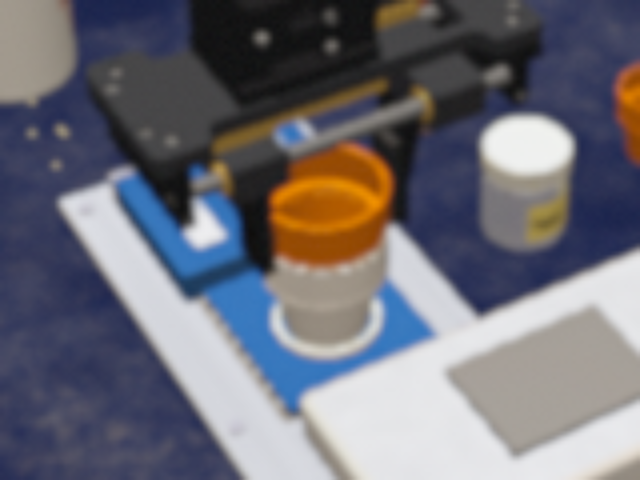

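Seated: the shoulder is on the rim and z matches the expected 0.078. Release, check, and take up the pushing position behind the face.

Run:
```python
from h import *
S=env.read_state
env.gripper_to(1.0); s=S(); p=s["position"]
env.move_straight([.506,.0414,.19],rate=.15)
env.gripper_to(0)
a=np.radians(-95.75); d=np.array([np.cos(a),np.sin(a)]); face=np.array([.5199,.1822])
q=face-d*.025
env.goto([*q,.20],[180,0,-5.75])
f=env.grab_frame("side"); t=env.grab_frame("top"); print(S()["clock"],S()["position"],q)
cv2.imwrite("pics/s5.png",np.hstack([cv2.resize(f["image"][180:330,180:380],(400,300)),cv2.resize(t["image"][180:330,180:380],(400,300))]))
```

```text
15.9917 [0.52240061 0.20676613 0.19999625] [0.5224047  0.20707421]
```

View pics/s5.png

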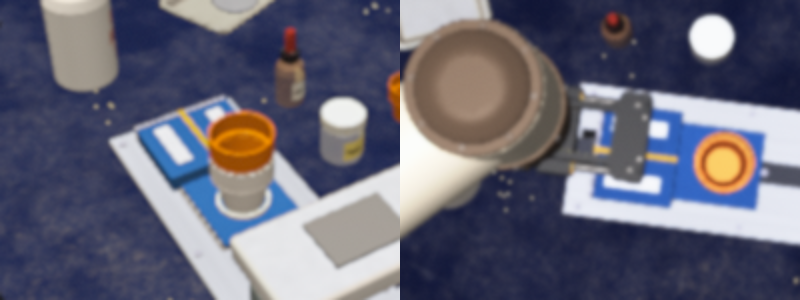

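The cups are nested upright and centred, and the carriage has not moved. Descending and pushing.

Run:
```python
from h import *
S=env.read_state
a=np.radians(-95.75); d=np.array([np.cos(a),np.sin(a)]); face=np.array([.5199,.1822])
q=face-d*.025
print(env.move_straight([*q,.06],rate=.15,force_limit=10),env.move_straight([*q,.024],rate=.05,force_limit=6))
z=S()["force"]; print("low",S()["position"],z)
g=face+d*.20; L=.225
for k in range(1,12):
    p=q+d*min(.02*k,.2)
    h=env.move_straight([*p,.024],rate=.05,force_limit=12)
    s=S();print(h,((s["position"][:2]-face)@d*1000).round(1),(s["force"]-z).round(1),round(s["clock"],1))
    if h: break
f=env.grab_frame("side"); t=env.grab_frame("top")
cv2.imwrite("pics/s6.png",np.hstack([cv2.resize(f["image"][180:405,200:500],(400,300)),cv2.resize(t["image"][150:375,230:530],(400,300))]))
```

```text
False False
low [0.52262083 0.20719516 0.0241075 ] [-0.73224825  1.09128968 -1.05792151]
False -4.5 [ 0.7 -1.2  0.8] 18.5
False 15.8 [ 0.7 -0.7  2. ] 19.0
False 35.8 [ 0.8 -1.2  0.7] 19.6
False 55.8 [ 0.4 -1.6  1.9] 20.1
False 75.7 [ 1.  -1.3 -0. ] 20.7
False 95.7 [ 1.4 -1.   1.5] 21.2
False 115.7 [ 0.8 -0.7  1.4] 21.8
False 135.7 [ 0.2 -1.8  1.1] 22.3
False 155.7 [ 0.7 -0.5  1.5] 22.9
True 174.0 [1.  0.3 2.1] 23.3
```

View pics/s6.png

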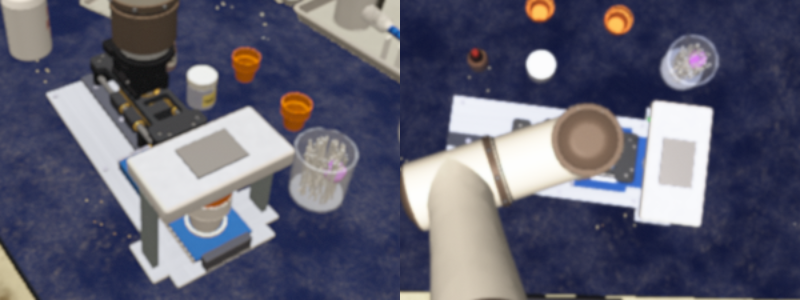

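The carriage appears to be at the stop. One firm confirming push, then back off, rise and check.

Run:
```python
from h import *
S=env.read_state
a=np.radians(-95.75); d=np.array([np.cos(a),np.sin(a)]); face=np.array([.5199,.1822])
s0=S();print((s0["position"][:2]-face)@d,s0["force"])
h=env.move_straight([*(face+d*.186),.024],rate=.03,force_limit=15); s=S(); print(h,(s["position"][:2]-face)@d,s["force"])
q=face+d*.15
env.move_straight([*q,.024],rate=.08); env.move_straight([*q,.22],rate=.2)
env.goto([.45,.33,.3],[180,0,-5.75]); print(S()["clock"])
f=env.grab_frame("side"); t=env.grab_frame("top")
cv2.imwrite("pics/s7.png",np.hstack([cv2.resize(f["image"][230:380,270:470],(400,300),interpolation=2),cv2.resize(t["image"][150:375,230:530],(400,300))]))
from math import degrees
hsv=cv2.cvtColor(t["image"],cv2.COLOR_BGR2HSV); y=cv2.inRange(hsv,(12,90,120),(32,255,255)); v,u=np.nonzero(y[245:285,330:420])
W=p2w(t,np.c_[u+330,v+245],.036)[:,:2]; print("travel of stripe rear",((W-face)@d).min(),((W-face)@d).max(),"lat",((W-face)@[-d[1],d[0]]).mean())
```

```text
0.17406577122067346 [-0.70137898  0.84729977 -0.19041134]
True 0.17403076310017393 [-0.78280163  2.33295785  1.17044125]
26.4417
travel of stripe rear 0.181430318940262 0.2692550762100474 lat 0.0002835950476216703
```

View pics/s7.png

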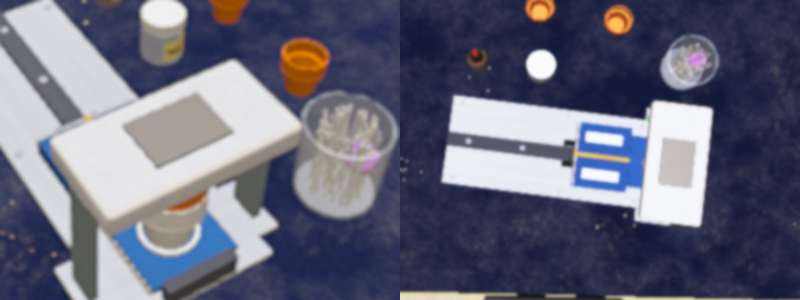

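The carriage is against the stop: 181 mm of travel, with the rear face about 210 mm from the plate's rear edge, as the design gives. The cups are stacked under the hood and the bystanders have not moved.

```bash
python3 -c "
from workcell import env
print(env.close_job())"
```

```text
the job is handed in; nothing more can be done
None
```

The orange cup is nested in the white cup and released, and the carriage is pushed home against the end stop with both cups upright. The bystanders were left standing in place, and I handed the job in at about 26 s.

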